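Slide the solder-paste squeegee home in its dock

TASK

Put the flat squeegee away: slide it along the bench, blade first, into the one bay of the low wooden dock that is wide enough for it, and push it in until the hidden depth stop inside has given way and been driven back to its end, so that the blade is fully home. Keep the squeegee flat on the bench (do not lift or tip it), ease it in slowly rather than ramming it against the stop, and leave the other things on the bench where they are.

Things in the scene. Friction and masses are not known exactly. Their poses are not given: they have to be found in the camera images.
- squeegee: Flat loose tool on the bench, 124 x 100 mm: steel blade 100 x 100, 8 thick; full-width aluminium grip bar across its rear (x -62 to -38), 20 high, dark strip on top. Side edges straight and flush over all 124. Origin: centre of the underside; x to the blade's front edge, y left, z up. About 350 g (0.7 to 1.3 times that); bench friction varies, 1 to 5 N to slide.
- nose (a point): Middle of the squeegee blade's front edge, 62 mm ahead of the squeegee's origin and 4 mm above its underside; axes as the squeegee's.
- bay_wide: The squeegee's bay, one of three in the low wooden dock, alike but for slot width (105, 78, 50 mm); their order changes. Fixed, floorless channel on the bench, 124 wide, 125 deep, 20 high; slot 12 high, flared to about 120 wide over the first 23 mm, open above for 35 mm, then roofed. Origin: on the bench, middle of the slot's mouth; x into the slot, y left, z up.
- mouth (a point): Middle of the wide bay's mouth (its front edge), 4 mm above the bench; axes as the bay's, x into the slot. The dock's frame around the bays is 396 mm wide, 26 mm high.
- follower (a joint): Depth stop in the wide bay: steel crossbar under the roof, unseen, its thin rod comes out at the back. Value (m): how far pushed in, 0 at the start, 0.012 at the hard end. No spring; friction holds it, about 4 N moves it. The blade's front edge meets it 62 to 84 mm inside the mouth, different every time and not measured; before that only bench friction resists.
- solder_reel: Bystander: aluminium reel, 60 mm across, 55 high, standing at the left of the work area. Origin: centre of its underside.
- swab_cup: Bystander: grey plastic cup, 44 mm across, 50 high, standing on the dock's roof (20 mm up), about 75 mm behind the dock's front. Origin: centre of its underside.
- pliers: Bystander: green-handled pliers, 140 mm long, 13 high, lying at the right of the work area. Origin: underside below the rivet.
- screwdriver: Bystander: yellow-handled screwdriver, 190 mm long, lying to the right of the dock. Origin: underside, mid-length.
- spray: Bystander: white bottle, 68 mm across, 170 high, at the far right. Origin: centre of its underside.
- parts_tray: Bystander: grey tray, 140 x 100 x 30 mm, to the left of the dock. Origin: centre of its underside.
- flux_tin: Bystander: flat steel tin, 64 mm across, 24 high, left of the work area. Origin: centre of its underside.
Not all that is in view belongs to the job. Leave any red look-alike of the squeegee alone. Leave any purple look-alike of the bay_wide alone.

How it is judged:
By the outcome, as a careful person would: the job done as asked, in the order asked, and still so for the second after the job is handed in, with the robot touching nothing.
It also fails if it takes over 67 s, if anything falls off the work surface, if the arm or the gripper's body presses on something with over 40 N, if the wrist force passes 120 N, or if a joint passes its speed limit or range.

ROBOT

A 6-joint arm with a two-finger parallel gripper is mounted at the origin on the work surface. World frame = base frame: x ahead of the robot, y to its left, z up, the work surface at z = 0. Lengths are in mm, angles in rad, forces in N, time in s.
With the tool pointing down it reaches from about 325 to 1000 mm from the base axis. Payload 5.1 kg.
Tool frame: the origin (TCP) lies midway between the tips of the shut fingers; the grasp point (between the pads) lies robot.hold_point_z behind it (robot.hold_point_z is the distance from the TCP to the grasp point, in mm); z points along the fingers, y is the line along which they close (so a half turn about z gives the same grasp; the last joint's range is limited). The gripper opens to 85 mm and grips with 20 to 120 N. Pads are 22 mm wide; open, the fingers measure 114 mm over their backs; the gripper's body (76 mm by 85 mm) begins 54 mm behind the grasp point. The pads swing forward as they close: fully open they stand 13 mm farther back than shut.
Start: joints at [1.219, 0.124, 1.65, -0, 1.367, -0.083], TCP at [172.645, 626.64, 206.222] pointing down, gripper open.
Joint ranges: [-2.61, 2.61], [-1.02, 2.33], [0.03, 2.71], [-1.35, 4.49], [0.32, 2.68], [-2.91, 2.91]. Speed limits (rad/s): [2.57, 2.57, 3.14, 3.14, 3.14, 3.14].

INTERFACE

Orientations are given as a 3x3 rotation matrix whose columns are the frame's x, y, z axes.
In Python, from rig import monitor, vision, sign_off, robot gives the robot as it stands.
- The arm moves only by the shell command python3 -m inch 'ROWS' [FORCE]. ROWS is JSON, a list of rows, each a list of 7 numbers: the shift along the tool's x, y, z in m, then the turn, a rotation vector about the tool's x, y, z in rad, then the opening, from 0 (shut) to 1 (fully open). A call has 1 to 20 rows; each row is the pose to reach, as a shift and turn from the pose commanded when the call began, along the tool's axes at that moment; what a row does not reach only later rows make up. A row lasts 1/10 s, in which the tool goes at most 50 mm and 8.59 degrees, less where a joint would pass 70% of its speed; a pose out of reach is approached as far as the arm can. A call with a gripper value outside its range is refused whole. The fingers move at their own pace and stop on an object; FORCE is the grip in N (left out, the last holds). Time passes only in rows, so rows that repeat a pose let the fingers close. It gives the time, the measured TCP pose, the force, the opening and the grip force at its end, in the units of the state.
- monitor.sense(): the state, without advancing time (a new reading comes with each control period).
- vision.capture(name): name is "side" or "top"; returns a dict with "color" (420x560x3 uint8, red, green, blue), "range_z" (420x560 float32, mm along the optical axis (not along the pixel's ray), 0 where there is no reading), "mtx" (3x3 intrinsics, pixels), "pose" (4x4, takes a point from camera to world coordinates). Camera axes: x right, y up, looking along -z (the intrinsics and any distortion apply to the point x, -y, -z); pixel columns grow to the right and rows downward; lengths in mm; the calibration is good to about 2 mm. A picture is of the moment at which its call begins.
- sign_off(): hands the job in; it is judged then, once.
The state is a dict: "clock": time; "joints": joint angles; "qvel": joint speeds; "joint_torque": joint torques, N m; "eef_pos": TCP position; "tcp_rot": TCP orientation; "ft_force": force on the tool from outside, world axes, zero at the start; "ft_torque": the same for the moment, N m; "finger_gap": opening from 0.0 (shut) to 1.0 (fully open); "grasp_force": force on a finger pad.
Only numpy, scipy, OpenCV 4.12 (cv2) and the standard library are available. Lean on these libraries where they do the work, as an engineer would, in place of code of your own. Each camera call takes 0.05 s, during which the arm holds its last target. There are 200 camera calls.

## Working session

There is one attempt and no reset: what is moved stays moved. The work goes in short steps, Python scripts to look and compute and a shell command to move; the robot and the scene stay as the last step left them, time stands still between calls to the robot, and variables do not carry over. Pictures are saved under pics/ and viewed, at most 10 in all, crops included, and the job is handed in when it is done.

```bash
mkdir -p pics
python3 - <<'E'
from rig import monitor, vision, robot
import cv2,numpy as np
for n in("top","side"):
    c=vision.capture(n); cv2.imwrite(f"pics/{n}0.png",c["color"][:,:,::-1]); np.savez(f"{n}0.npz",**c)
    print(n,c["mtx"].tolist(),np.round(c["pose"],3).tolist(),[k for k in c])
s=monitor.sense(); print(s); print(robot.hold_point_z, dir(robot))
E
```

```text
top [[390.47683604862254, 0.0, 278.19858766218823], [0.0, 390.47683604862254, 208.4018466213792], [0.0, 0.0, 1.0]] [[0.018, 0.989, -0.149, 358.392], [-1.0, 0.018, -0.002, -30.441], [0.0, 0.149, 0.989, 1002.288], [0.0, 0.0, 0.0, 1.0]] ['color', 'range_z', 'mtx', 'pose']
side [[409.82323055011375, 0.0, 284.162975709084], [0.0, 409.82323055011375, 207.88380352761897], [0.0, 0.0, 1.0]] [[0.956, 0.222, -0.193, 256.472], [-0.294, 0.71, -0.64, -737.035], [-0.005, 0.669, 0.744, 881.635], [0.0, 0.0, 0.0, 1.0]] ['color', 'range_z', 'mtx', 'pose']
{'clock': 0.1, 'joints': array([ 1.21939024e+00,  1.24460335e-01,  1.65157315e+00, -1.53428361e-05,
        1.36752185e+00, -8.25695851e-02]), 'qvel': array([-0.00057702, -0.00104691, -0.00450913, -0.00051103, -0.00181276,
       -0.00040838]), 'joint_torque': array([ 4.23001911e-04, -4.24927247e+01, -3.66655862e+01, -3.60432989e-05,
        3.96416392e-03,  2.94355038e-05]), 'eef_pos': array([172.44483332, 626.06243167, 205.04165708]), 'tcp_rot': array([[-9.64081364e-01,  2.65606263e-01, -6.61482459e-04],
       [ 2.65607046e-01,  9.64079604e-01, -1.84791440e-03],
       [ 1.46904109e-04, -1.95723424e-03, -9.99998074e-01]]), 'ft_force': array([-0.41357773,  0.42378741, -0.03245229]), 'ft_torque': array([-0.00900445,  0.01267785, -0.00897807]), 'grasp_force': 0.0, 'finger_gap': 0.9994388688295163}
18.700000000000003 ['MotionError', '__class__', '__delattr__', '__dict__', '__dir__', '__doc__', '__eq__', '__format__', '__ge__', '__getattribute__', '__getstate__', '__gt__', '__hash__', '__init__', '__init_subclass__', '__le__', '__lt__', '__module__', '__ne__', '__new__', '__reduce__', '__reduce_ex__', '__repr__', '__setattr__', '__sizeof__', '__str__', '__subclasshook__', '__weakref__', 'hold_point_z']
```

View pics/top0.png

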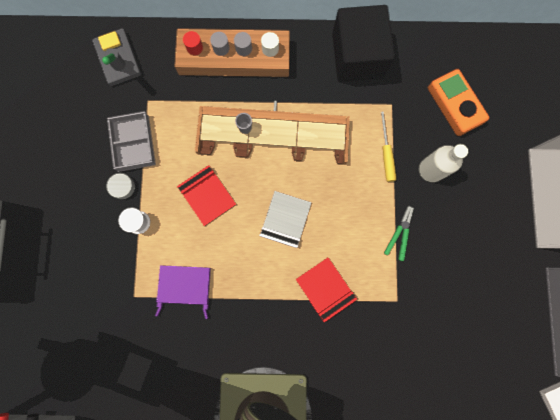

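View pics/side0.png

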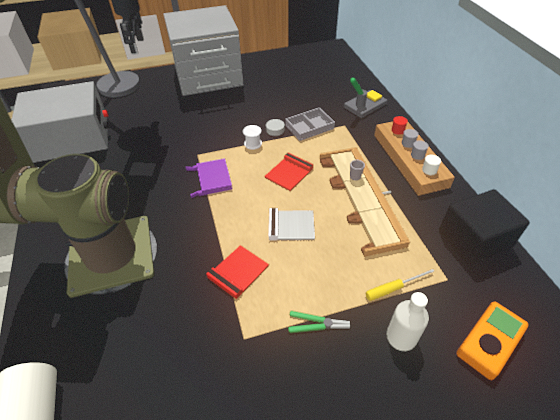

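The top view shows the squeegee at about (286,218), its grip bar at (280,238), and the dock at about (200–350, 108–160). The rod seems to come out at (276,104), suggesting the middle bay. I'll enlarge the dock and measure.

```bash
cat > h.py <<'E'
import numpy as np,cv2
def ray(c,uv,z):
    uv=np.atleast_2d(np.asarray(uv,float)); K=c["mtx"]; P=c["pose"]
    d=np.c_[(uv[:,0]-K[0,2])/K[0,0],-(uv[:,1]-K[1,2])/K[1,1],-np.ones(len(uv))]@P[:3,:3].T
    return P[:3,3]+d*((z-P[2,3])/d[:,2])[:,None]
def cloud(c):
    v,u=np.mgrid[:420,:560]; K=c["mtx"];r=c["range_z"]
    p=np.stack([(u-K[0,2])/K[0,0]*r,-(v-K[1,2])/K[1,1]*r,-r],-1)
    return p@c["pose"][:3,:3].T+c["pose"][:3,3]
E
python3 - <<'E'
from h import *
t=dict(np.load("top0.npz"));s=dict(np.load("side0.npz"))
a=t["color"][95:175,190:360]; b=s["color"][140:260,310:420]
a=cv2.resize(a,None,fx=4.6,fy=4.6,interpolation=cv2.INTER_CUBIC);
cv2.imwrite("pics/c_top.png",a[:,:,::-1])
cv2.imwrite("pics/c_side.png",cv2.resize(b,None,fx=4.8,fy=4.8,interpolation=cv2.INTER_CUBIC)[:,:,::-1])
for n,c in(("top",t),("side",s)):
    p=cloud(c); im=c["color"].astype(int)
    # grey squeegee: low saturation bright
    m=((im.max(2)-im.min(2)<25)&(im.min(2)>90)).astype(np.uint8)
    k,l,st,ce=cv2.connectedComponentsWithStats(m)
    g=(284,215) if n=="top" else (295,225)
    L=l[g[1],g[0]]; mm=(l==L); print(n,st[L],"z med",np.median(p[mm][:,2]))
    r=cv2.minAreaRect(np.argwhere(mm)[:,::-1].astype(np.float32)); print(np.round(ray(c,cv2.boxPoints(r),8)[:,:2],1).tolist())
    q=p[mm]; print("mean",q.mean(0))
    # height map check of dock
    if n=="top":
        for z0,z1 in((15,32),):
            d=(p[...,2]>z0)&(p[...,2]<z1)&(np.mgrid[:420,:560][0]<165)&(np.mgrid[:420,:560][0]>100)&(np.mgrid[:420,:560][1]>190)&(np.mgrid[:420,:560][1]<358)
            w=p[d][:,:2].astype(np.float32); r=cv2.minAreaRect(w); print("dock",r,np.round(cv2.boxPoints(r)).tolist())
E
```

```text
top [ 262  191   49   51 1550] z med 7.61156047398714
[[453.3, 13.5], [554.8, -16.7], [525.1, -112.8], [424.4, -81.4]]
mean [488.45786292 -49.72951359   9.63673298]
dock ((703.0601806640625, -9.870346069335938), (396.3973693847656, 126.70295715332031), 86.89852142333984) [[629.0, -204.0], [756.0, -211.0], [777.0, 185.0], [651.0, 191.0]]
side [ 269  208   46   32 1235] z med 9.619372753317975
[[441.2, 27.9], [564.3, -10.6], [526.3, -115.8], [411.0, -79.9]]
mean [483.61971509 -53.6027666   11.43680053]
```

View pics/c_top.png

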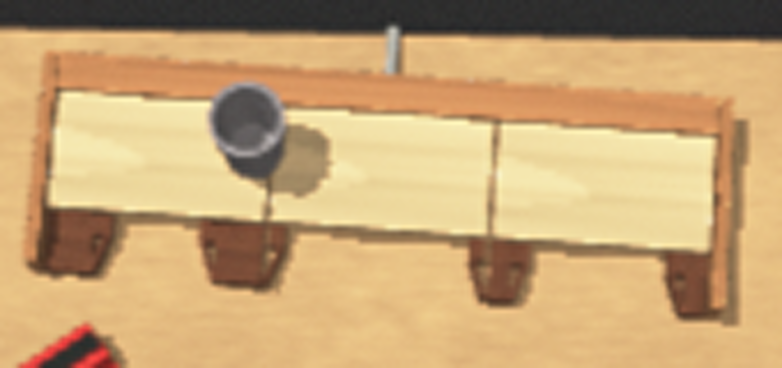

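View pics/c_side.png

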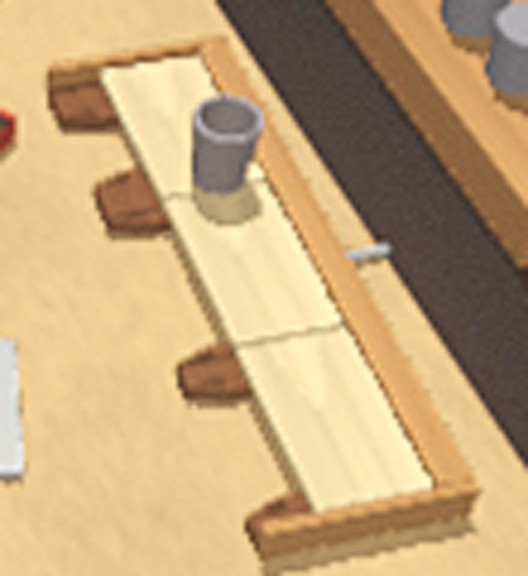

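The middle bay is the wide one: its front gap spans crop columns 275–485, about 120 mm, and the rod stands behind it. Next I'll refine both poses and work out the first move.

```bash
cat >> h.py <<'E'
def squeegee(c,lo=(380,-130),hi=(640,40)):
    p=cloud(c); m=(p[...,2]>4)&(p[...,2]<40)&(p[...,0]>lo[0])&(p[...,0]<hi[0])&(p[...,1]>lo[1])&(p[...,1]<hi[1])
    im=c["color"].astype(int); m&=(im.max(2)-im.min(2)<40)
    k,l,st,ce=cv2.connectedComponentsWithStats(m.astype(np.uint8)); L=1+np.argmax(st[1:,4]); m=l==L
    return p[m], m
E
python3 - <<'E'
from h import *
from rig import monitor
for n in("top","side"):
    c=dict(np.load(n+"0.npz")); q,m=squeegee(c)
    r=cv2.minAreaRect(q[:,:2].astype(np.float32)); print(n,len(q),r,np.round(cv2.boxPoints(r)).tolist(),np.percentile(q[:,2],[5,50,98]))
t=dict(np.load("top0.npz"))
px=lambda l:[(190+u/4.6,95+v/4.6) for u,v in l]
print("cheek front corners z20 L,R", ray(t,px([(275,280),(485,295)]),20).round(1).tolist())
print("roof front joint lines z20", ray(t,px([(267,218),(492,240)]),20).round(1).tolist())
print("roof back joint z20", ray(t,px([(272,105),(495,120)]),20).round(1).tolist())
print("rod base,end z6", ray(t,px([(392,72),(393,28)]),6).round(1).tolist())
s=dict(np.load("side0.npz")); p=cloud(s)
v=p[140:260,310:420].reshape(-1,3); v=v[(v[:,2]>16)&(v[:,2]<30)]; print("side dock",cv2.minAreaRect(v[:,:2].astype(np.float32)))
E
```

```text
top 1811 ((481.1121826171875, -47.12672424316406), (99.9176254272461, 122.97220611572266), 73.18653106689453) [[408.0, -77.0], [526.0, -113.0], [554.0, -17.0], [437.0, 18.0]] [ 4.96625641  8.10752296 22.21569717]
side 1245 ((484.0985107421875, -45.730194091796875), (111.10179901123047, 125.86357879638672), 72.62307739257812) [[407.0, -80.0], [528.0, -118.0], [561.0, -12.0], [441.0, 26.0]] [ 6.33691836  9.69321587 23.36551147]
cheek front corners z20 L,R [[642.6, 48.2, 20.0], [636.0, -70.4, 20.0]]
roof front joint lines z20 [[678.9, 53.8, 20.0], [668.2, -74.0, 20.0]]
roof back joint z20 [[746.1, 52.9, 20.0], [739.3, -75.0, 20.0]]
rod base,end z6 [[773.0, -15.3, 6.0], [800.0, -15.4, 6.0]]
side dock ((749.4566650390625, -7.368927001953125), (276.73199462890625, 407.5945739746094), 2.3078320026397705)
```

```bash
python3 -m inch '[[-0.426,-0.566,0.0,0,0,1.595,0.6],[-0.426,-0.566,0.0,0,0,1.595,0.6],[-0.426,-0.566,0.0,0,0,1.595,0.6],[-0.426,-0.566,0.0,0,0,1.595,0.6],[-0.426,-0.566,0.0,0,0,1.595,0.6],[-0.426,-0.566,0.0,0,0,1.595,0.6],[-0.426,-0.566,0.0,0,0,1.595,0.6],[-0.426,-0.566,0.0,0,0,1.595,0.6],[-0.426,-0.566,0.0,0,0,1.595,0.6],[-0.426,-0.566,0.0,0,0,1.595,0.6],[-0.426,-0.566,0.0,0,0,1.595,0.6],[-0.426,-0.566,0.0,0,0,1.595,0.6],[-0.426,-0.566,0.0,0,0,1.595,0.6],[-0.426,-0.566,0.0,0,0,1.595,0.6],[-0.426,-0.566,0.0,0,0,1.595,0.6],[-0.426,-0.566,0.0,0,0,1.595,0.6],[-0.426,-0.566,0.06,0,0,1.595,0.6],[-0.426,-0.566,0.11,0,0,1.595,0.6],[-0.426,-0.566,0.14,0,0,1.595,0.6],[-0.426,-0.566,0.14,0,0,1.595,0.6]]' 60
```

```text
clock: 2.1
eef_pos: [427.0, -29.5, 59.9]
tcp_rot: [[0.287, 0.958, -0.013], [0.958, -0.287, 0.003], [-0.001, -0.014, -1.0]]
ft_force: [-0.9, 0.8, -0.2]
finger_gap: 0.596
grasp_force: 0.0
```

```bash
python3 -m inch '[[0,0,0,0,0,0,0.6],[0,0,0,0,0,0,0.6],[0,0,0,0,0,0,0.6]]'
python3 - <<'E'
from h import *
from rig import monitor,vision
s=monitor.sense();print(s["eef_pos"],s["tcp_rot"].round(4).tolist())
c=vision.capture("side");cv2.imwrite("pics/s1.png",cv2.resize(c["color"][150:300,180:400],None,fx=3.5,fy=3.5)[:,:,::-1])
E
```

```text
clock: 2.4
eef_pos: [435.3, -32.2, 69.3]
tcp_rot: [[0.288, 0.958, 0.005], [0.958, -0.288, -0.001], [0.001, 0.005, -1.0]]
ft_force: [-0.1, 0.3, 0.2]
finger_gap: 0.598
grasp_force: 0.0
[435.26865259 -32.22010151  69.26638067] [[0.2883, 0.9575, 0.0053], [0.9576, -0.2883, -0.001], [0.0006, 0.0054, -1.0]]
```

View pics/s1.png

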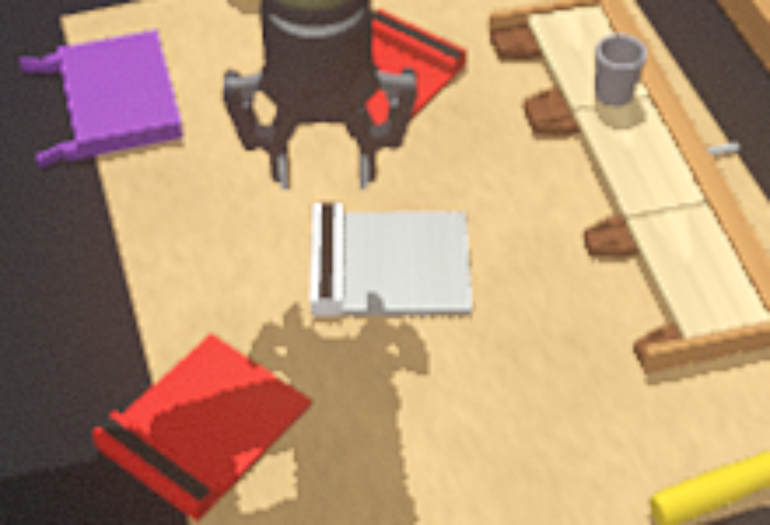

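The fingers straddle the grip bar (crop (325,260)) along the squeegee's length, so I can descend.

```bash
python3 -m inch '[[0,0,0.02,0,0,0,0.5],[0,0,0.04,0,0,0,0.5],[0,0,0.045,0,0,0,0.5],[0,0,0.045,0,0,0,0.5],[0,0,0.045,0,0,0,0.5],[0,0,0.045,0,0,0,0.5],[0,0,0.045,0,0,0,0.5]]'
```

```text
clock: 3.15
eef_pos: [433.9, -32.3, 22.3]
tcp_rot: [[0.289, 0.957, 0.002], [0.957, -0.289, -0.0], [0.0, 0.002, -1.0]]
ft_force: [0.6, 0.6, -0.7]
finger_gap: 0.501
grasp_force: 0.0
```

```bash
python3 -m inch '[[0,0,0.006,0,0,0,0.4],[0,0,0.0125,0,0,0,0.4],[0,0,0.0125,0,0,0,0.4],[0,0,0.0125,0,0,0,0.4],[0,0,0.0125,0,0,0,0.4]]' 40; python3 -m inch '[[0,0,0,0,0,0,0.2],[0,0,0,0,0,0,0.2],[0,0,0,0,0,0,0.2],[0,0,0,0,0,0,0.2],[0,0,0,0,0,0,0.2]]' 40
```

```text
clock: 3.65
eef_pos: [433.0, -32.2, 8.7]
tcp_rot: [[0.289, 0.957, -0.0], [0.957, -0.289, 0.0], [-0.0, -0.0, -1.0]]
ft_force: [-0.0, 0.1, 0.7]
finger_gap: 0.4
grasp_force: 0.0
clock: 4.15
eef_pos: [433.1, -32.2, 8.8]
tcp_rot: [[0.289, 0.957, 0.0], [0.957, -0.289, -0.0], [0.0, 0.0, -1.0]]
ft_force: [0.7, -0.0, 0.9]
finger_gap: 0.2
grasp_force: 0.0
```

Run:
```python
from h import *
from rig import monitor,vision
c=vision.capture("side");cv2.imwrite("pics/s2.png",cv2.resize(c["color"][170:260,240:340],None,fx=6,fy=6,interpolation=cv2.INTER_CUBIC)[:,:,::-1])
s=monitor.sense();print(s["finger_gap"],s["grasp_force"],s["ft_force"])
```

```text
0.1992582409488623 0.0 [ 0.0475327   0.71792295 -0.1522704 ]
```

View pics/s2.png

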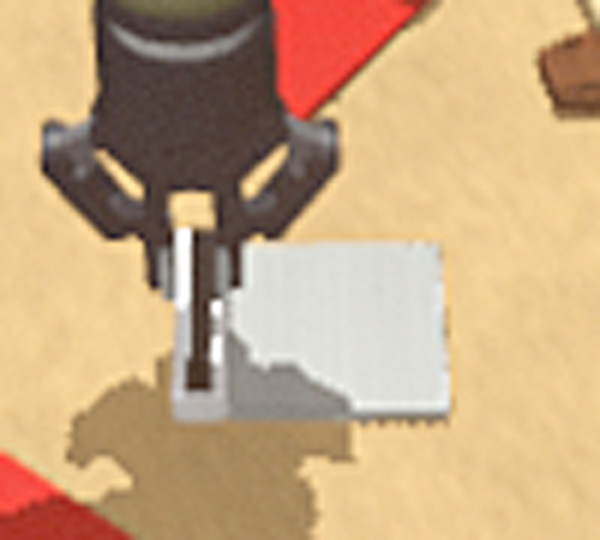

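The fingers straddle the bar at about (200,270) with a small gap still left, so the opening scale isn't linear. Keep closing.

```bash
python3 -m inch '[[0,0,0,0,0,0,0.15],[0,0,0,0,0,0,0.1],[0,0,0,0,0,0,0.05],[0,0,0,0,0,0,0.0],[0,0,0,0,0,0,0],[0,0,0,0,0,0,0]]' 40
```

```text
clock: 4.8
eef_pos: [433.0, -32.2, 8.7]
tcp_rot: [[0.289, 0.957, -0.0], [0.957, -0.289, 0.0], [-0.0, -0.0, -1.0]]
ft_force: [0.0, -0.3, -0.4]
finger_gap: 0.0
grasp_force: 0.0
```

Run:
```python
from h import *
from rig import monitor,vision
c=vision.capture("side");cv2.imwrite("pics/s3.png",cv2.resize(c["color"][170:260,240:340],None,fx=6,fy=6,interpolation=cv2.INTER_CUBIC)[:,:,::-1])
p=cloud(c)
import numpy as np
m=(p[...,0]>440)&(p[...,0]<570)&(p[...,1]>-130)&(p[...,1]<10)&(p[...,2]>4); print(np.percentile(p[m][:,2],[5,50,95]))
```

```text
[  6.1733884   88.39825391 347.52695714]
```

View pics/s3.png

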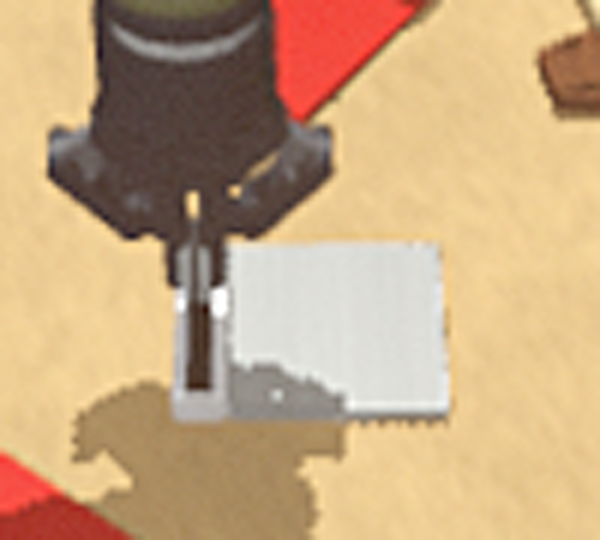

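Run:
```python
from h import *
from rig import monitor,vision
s=monitor.sense();print(s["eef_pos"],s["joints"],s["joint_torque"].round(1))
c=vision.capture("side");p=cloud(c)
for v in range(200,232,2): print(v,p[v,270:276,:].mean(0).round(0),c["color"][v,272])
for z in(0,10,20,30,40): print(z,ray(c,[(272.5,217.8)],z).round(1))
```

```text
[433.03067261 -32.17090807   8.72616978] [-1.97892668e-01 -1.46751959e-01  2.27718051e+00 -3.00544619e-05
  1.01118428e+00  9.51139533e-02] [ -0.  -23.9 -30.7  -0.    0.   -0. ]
200 [434. -44. 117.] [83 64 64]
202 [439. -22.  85.] [235 202 138]
204 [438. -26.  82.] [255 222 153]
206 [435. -38.  88.] [151 129 107]
208 [434. -41.  83.] [100  85  80]
210 [433. -43.  78.] [102  89  84]
212 [434. -41.  68.] [100  90  81]
214 [433. -40.  59.] [96 83 78]
216 [433. -41.  52.] [95 80 73]
218 [434. -38.  40.] [95 81 76]
220 [436. -29.  21.] [81 64 53]
222 [433. -38.  23.] [72 54 40]
224 [431. -44.  22.] [72 51 39]
226 [430. -50.  21.] [77 56 39]
228 [427. -58.  23.] [76 56 41]
230 [426. -64.  23.] [82 61 50]
0 [[442.3  -4.   -0. ]]
10 [[440.2 -12.4  10. ]]
20 [[438.1 -20.7  20. ]]
30 [[436. -29.  30.]]
40 [[433.9 -37.3  40. ]]
```

The shut finger tips are actually about 30–40 mm above the bench, well above the reported TCP height, so they closed above the bar. I'll open, go lower in steps and watch the force.

```bash
python3 -m inch '[[0,0,0,0,0,0,0.5],[0,0,0,0,0,0,0.5],[0,0,0,0,0,0,0.5],[0,0,0,0,0,0,0.5],[0,0,0.005,0,0,0,0.5],[0,0,0.01,0,0,0,0.5],[0,0,0.012,0,0,0,0.5],[0,0,0.012,0,0,0,0.5],[0,0,0.012,0,0,0,0.5]]' 40
python3 - <<'E'
from h import *
from rig import monitor,vision
s=monitor.sense();print(s["eef_pos"],s["ft_force"])
c=vision.capture("side");cv2.imwrite("pics/s4.png",cv2.resize(c["color"][170:260,240:340],None,fx=6,fy=6,interpolation=cv2.INTER_CUBIC)[:,:,::-1])
E
```

```text
clock: 5.8
eef_pos: [432.9, -32.1, -3.4]
tcp_rot: [[0.289, 0.957, -0.0], [0.957, -0.289, 0.0], [-0.0, -0.0, -1.0]]
ft_force: [-0.6, -1.2, -0.5]
finger_gap: 0.502
grasp_force: 0.0
[432.93657089 -32.14141484  -3.44384002] [-0.61303422 -1.21434033 -0.46746605]
```

View pics/s4.png

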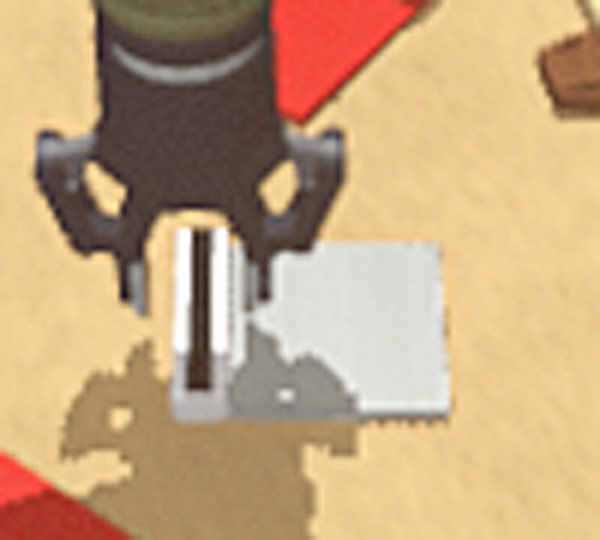

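Tip-to-shadow gaps (rear finger (140,312)→(145,345), front (262,300)→(258,318)) put the tips about 18 mm up. I'll go 4 mm lower, since closing swings them lower still, then close.

```bash
python3 -m inch '[[0,0,0.002,0,0,0,0.5],[0,0,0.004,0,0,0,0.5],[0,0,0.004,0,0,0,0.45],[0,0,0.004,0,0,0,0.4],[0,0,0.004,0,0,0,0.35],[0,0,0.004,0,0,0,0.3],[0,0,0.004,0,0,0,0.25],[0,0,0.004,0,0,0,0.2],[0,0,0.004,0,0,0,0.15],[0,0,0.004,0,0,0,0.15]]' 40
```

```text
clock: 6.85
eef_pos: [433.6, -32.3, -6.7]
tcp_rot: [[0.289, 0.957, 0.001], [0.957, -0.289, -0.0], [0.0, 0.001, -1.0]]
ft_force: [0.1, -1.2, 5.0]
finger_gap: 0.25
grasp_force: 39.3
```

Grasped: 39 N on the pads, with the bar filling the gap. Next I'll slide the squeegee into line about 10 mm before the mouth.

```bash
python3 -m inch '[[0.002,0.003,-0.0003,0,0,-0.01,0.15],[0.006,0.008,-0.0003,0,0,-0.027,0.15],[0.010,0.014,-0.0003,0,0,-0.046,0.15],[0.014,0.019,-0.0003,0,0,-0.063,0.15],[0.019,0.025,-0.0003,0,0,-0.083,0.15],[0.023,0.031,-0.0003,0,0,-0.103,0.15],[0.027,0.036,-0.0003,0,0,-0.12,0.15],[0.031,0.042,-0.0003,0,0,-0.14,0.15],[0.036,0.048,-0.0003,0,0,-0.16,0.15],[0.040,0.053,-0.0003,0,0,-0.177,0.15],[0.044,0.059,-0.0003,0,0,-0.197,0.15],[0.048,0.064,-0.0003,0,0,-0.213,0.15],[0.051,0.068,-0.0003,0,0,-0.227,0.15],[0.0535,0.071,-0.0003,0,0,-0.239,0.15],[0.0535,0.071,-0.0003,0,0,-0.239,0.15],[0.0535,0.071,-0.0003,0,0,-0.239,0.15],[0.0535,0.071,-0.0003,0,0,-0.239,0.15]]' 40
python3 - <<'E'
from h import *
from rig import monitor,vision
s=monitor.sense();print(s["eef_pos"],s["ft_force"],s["grasp_force"])
c=vision.capture("top");np.savez("top1.npz",**c)
cv2.imwrite("pics/t5.png",cv2.resize(c["color"][95:225,190:360],None,fx=4.6,fy=4.6,interpolation=cv2.INTER_CUBIC)[:,:,::-1])
E
```

```text
clock: 8.55
eef_pos: [516.0, -1.8, -6.8]
tcp_rot: [[0.054, 0.999, -0.001], [0.999, -0.054, -0.001], [-0.001, -0.001, -1.0]]
ft_force: [-2.7, -2.0, 5.3]
finger_gap: 0.251
grasp_force: 39.7
[516.04991795  -1.75957537  -6.7572007 ] [-2.65487215 -1.95715392  5.30285454] 39.65969412121922
```

View pics/t5.png

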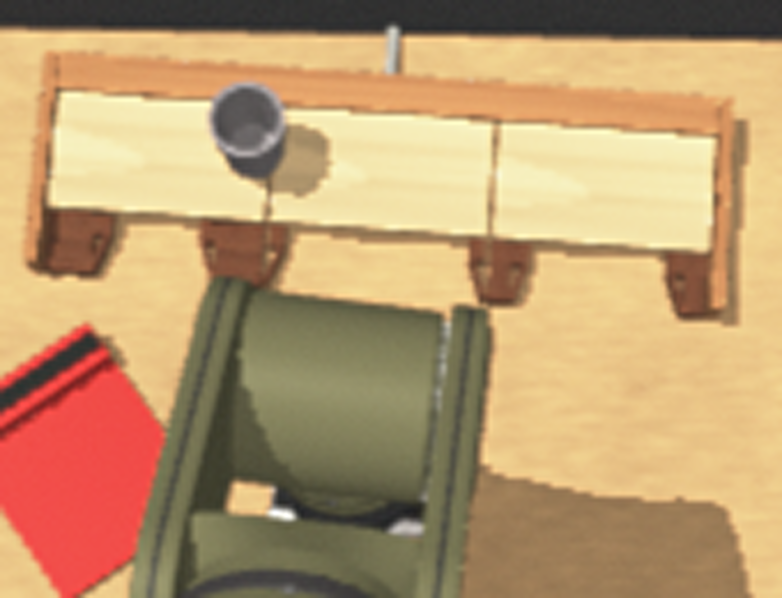

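The picture confirms the dock and the cup are undisturbed; the arm hides the squeegee (around (340,400)). The flare tolerates ±10 mm, so I'll go into it slowly and read the side force.

```bash
python3 -m inch '[[0,0.003,0,0,0,0,0.15],[0,0.006,0,0,0,0,0.15],[0,0.009,0,0,0,0,0.15],[0,0.012,0,0,0,0,0.15],[0,0.015,0,0,0,0,0.15],[0,0.018,0,0,0,0,0.15],[0,0.021,0,0,0,0,0.15],[0,0.024,0,0,0,0,0.15],[0,0.027,0,0,0,0,0.15],[0,0.030,0,0,0,0,0.15]]'; python3 -m inch '[[0,0.002,0,0,0,0,0.15],[0,0.004,0,0,0,0,0.15],[0,0.006,0,0,0,0,0.15],[0,0.008,0,0,0,0,0.15],[0,0.010,0,0,0,0,0.15],[0,0.012,0,0,0,0,0.15]]'
python3 - <<'E'
from h import *
from rig import vision
c=vision.capture("side");cv2.imwrite("pics/s6.png",cv2.resize(c["color"][165:265,290:420],None,fx=6,fy=6,interpolation=cv2.INTER_CUBIC)[:,:,::-1])
E
```

```text
clock: 9.6
eef_pos: [544.1, -2.8, -6.8]
tcp_rot: [[0.054, 0.999, -0.007], [0.999, -0.054, 0.001], [0.0, -0.007, -1.0]]
ft_force: [-8.6, 0.3, 12.9]
finger_gap: 0.251
grasp_force: 40.9
clock: 10.2
eef_pos: [556.0, -3.4, -6.8]
tcp_rot: [[0.054, 0.999, -0.007], [0.999, -0.054, 0.001], [0.0, -0.007, -1.0]]
ft_force: [-9.6, -0.0, 11.3]
finger_gap: 0.246
grasp_force: 40.7
```

View pics/s6.png

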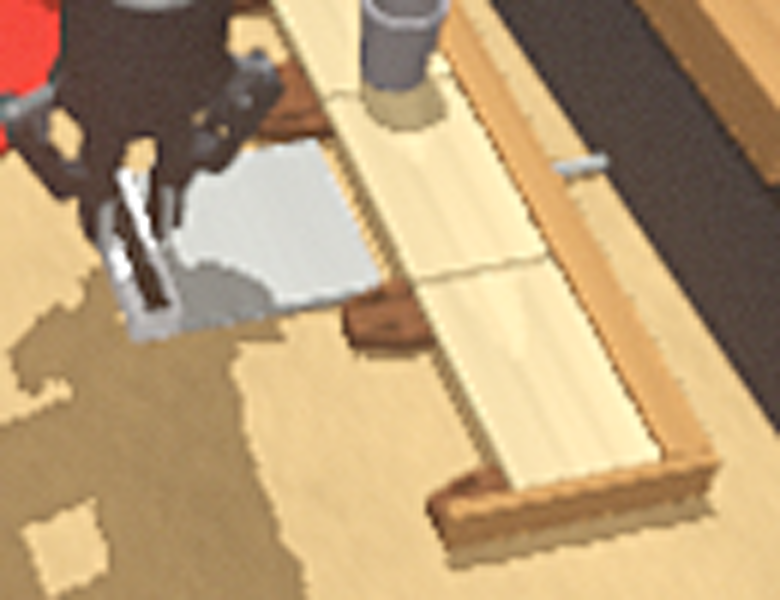

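```bash
python3 -m inch '[[0,0.001,-0.0003,0,0,0,0.15],[0,0.003,-0.0006,0,0,0,0.15],[0,0.005,-0.0006,0,0,0,0.15],[0,0.007,-0.0006,0,0,0,0.15]]'
```

```text
clock: 10.65
eef_pos: [563.1, -3.8, -6.8]
tcp_rot: [[0.054, 0.999, -0.006], [0.999, -0.054, 0.001], [0.0, -0.006, -1.0]]
ft_force: [-5.4, 1.3, 8.5]
finger_gap: 0.25
grasp_force: 40.0
```

The last view shows the blade entering the middle slot squarely, with its front edge from (315,140) to (380,285) and the near cheek at (385,315). Force is low, so I'll continue in.

```bash
python3 -m inch '[[0,0.002,-0.0003,0,0,0,0.15],[0,0.004,-0.0003,0,0,0,0.15],[0,0.006,-0.0003,0,0,0,0.15],[0,0.008,-0.0003,0,0,0,0.15],[0,0.010,-0.0003,0,0,0,0.15]]';python3 -m inch '[[0,0.002,0,0,0,0,0.15],[0,0.004,0,0,0,0,0.15],[0,0.006,0,0,0,0,0.15],[0,0.008,0,0,0,0,0.15],[0,0.010,0,0,0,0,0.15]]'
```

```text
clock: 11.15
eef_pos: [573.1, -4.3, -6.7]
tcp_rot: [[0.054, 0.999, -0.006], [0.999, -0.054, 0.001], [0.0, -0.006, -1.0]]
ft_force: [-5.9, 0.8, 6.8]
finger_gap: 0.246
grasp_force: 39.7
clock: 11.65
eef_pos: [583.1, -4.9, -6.7]
tcp_rot: [[0.054, 0.999, -0.006], [0.999, -0.054, 0.001], [0.0, -0.006, -1.0]]
ft_force: [-5.1, 1.0, 5.9]
finger_gap: 0.248
grasp_force: 39.7
```

```bash
for i in 1; do python3 -m inch '[[0,0.001,0,0,0,0,0.15],[0,0.002,0,0,0,0,0.15],[0,0.003,0,0,0,0,0.15],[0,0.004,0,0,0,0,0.15],[0,0.005,0,0,0,0,0.15]]';done
python3 -m inch '[[0,0.001,0,0,0,0,0.15],[0,0.002,0,0,0,0,0.15],[0,0.003,0,0,0,0,0.15],[0,0.004,0,0,0,0,0.15],[0,0.005,0,0,0,0,0.15]]' | grep -E "eef|ft_f"
python3 -m inch '[[0,0.001,0,0,0,0,0.15],[0,0.002,0,0,0,0,0.15],[0,0.003,0,0,0,0,0.15],[0,0.004,0,0,0,0,0.15]]'| grep -E "eef|ft_f|gra"
```

```text
clock: 12.15
eef_pos: [588.1, -5.2, -6.8]
tcp_rot: [[0.054, 0.999, -0.006], [0.999, -0.054, 0.001], [0.0, -0.006, -1.0]]
ft_force: [-5.0, 0.8, 6.1]
finger_gap: 0.251
grasp_force: 39.6
eef_pos: [593.1, -5.4, -6.7]
ft_force: [-5.4, 0.8, 7.5]
eef_pos: [597.1, -5.6, -6.7]
ft_force: [-5.2, -0.2, 6.1]
grasp_force: 39.6
```

Nose is about 69 mm in, with no stop met yet. Continue in small steps.

```bash
python3 -m inch '[[0,0.001,0,0,0,0,0.15],[0,0.002,0,0,0,0,0.15],[0,0.003,0,0,0,0,0.15],[0,0.004,0,0,0,0,0.15]]'| grep -E "eef|ft_f|gra"
```

```text
eef_pos: [601.1, -5.8, -6.7]
ft_force: [-5.0, 0.1, 6.0]
grasp_force: 39.6
```

```bash
python3 -m inch '[[0,0.001,0,0,0,0,0.15],[0,0.002,0,0,0,0,0.15],[0,0.003,0,0,0,0,0.15],[0,0.004,0,0,0,0,0.15]]'| grep -E "eef|ft_f|gra"
```

```text
eef_pos: [605.1, -6.0, -6.7]
ft_force: [-5.8, 0.4, 6.7]
grasp_force: 39.6
```

```bash
python3 -m inch '[[0,0.001,0,0,0,0,0.15],[0,0.002,0,0,0,0,0.15],[0,0.003,0,0,0,0,0.15],[0,0.004,0,0,0,0,0.15]]'| grep -E "eef|ft_f|gra"
```

```text
eef_pos: [609.0, -6.3, -6.7]
ft_force: [-5.7, 0.6, 5.8]
grasp_force: 39.6
```

```bash
python3 -m inch '[[0,0.001,0,0,0,0,0.15],[0,0.002,0,0,0,0,0.15],[0,0.003,0,0,0,0,0.15],[0,0.004,0,0,0,0,0.15]]'| grep -E "eef|ft_f|gra"
```

```text
eef_pos: [611.5, -6.4, -6.8]
ft_force: [-12.7, 0.3, 11.1]
grasp_force: 40.7
```

The force rises at TCP x≈610: that's the stop. I'll drive it back slowly.

```bash
python3 -m inch '[[0,0.0005,0,0,0,0,0.15],[0,0.001,0,0,0,0,0.15],[0,0.0015,0,0,0,0,0.15],[0,0.002,0,0,0,0,0.15],[0,0.0025,0,0,0,0,0.15],[0,0.003,0,0,0,0,0.15],[0,0.0035,0,0,0,0,0.15],[0,0.004,0,0,0,0,0.15],[0,0.0045,0,0,0,0,0.15],[0,0.005,0,0,0,0,0.15]]'| grep -E "eef|ft_f|gra"
```

```text
eef_pos: [615.7, -6.6, -6.8]
ft_force: [-12.3, 0.4, 12.5]
grasp_force: 40.7
```

```bash
python3 -m inch '[[0,0.0005,0,0,0,0,0.15],[0,0.001,0,0,0,0,0.15],[0,0.0015,0,0,0,0,0.15],[0,0.002,0,0,0,0,0.15],[0,0.0025,0,0,0,0,0.15],[0,0.003,0,0,0,0,0.15],[0,0.0035,0,0,0,0,0.15],[0,0.004,0,0,0,0,0.15]]'| grep -E "eef|ft_f|gra"
```

```text
eef_pos: [619.7, -6.8, -6.8]
ft_force: [-13.2, 0.3, 11.9]
grasp_force: 40.7
```

```bash
python3 -m inch '[[0,0.0005,0,0,0,0,0.15],[0,0.001,0,0,0,0,0.15],[0,0.0015,0,0,0,0,0.15],[0,0.002,0,0,0,0,0.15]]'| grep -E "eef|ft_f|gra"
```

```text
eef_pos: [621.7, -6.9, -6.8]
ft_force: [-14.4, 0.1, 12.4]
grasp_force: 40.7
```

```bash
python3 -m inch '[[0,0.0005,0,0,0,0,0.15],[0,0.001,0,0,0,0,0.15],[0,0.0015,0,0,0,0,0.15]]'| grep -E "eef|ft_f|gra"
```

```text
eef_pos: [623.2, -7.0, -6.8]
ft_force: [-13.2, 1.1, 12.7]
grasp_force: 40.7
```

```bash
python3 -m inch '[[0,0.0005,0,0,0,0,0.15],[0,0.001,0,0,0,0,0.15]]'| grep -E "eef|ft_f|gra"
python3 - <<'E'
from h import *
from rig import vision
c=vision.capture("top"); a=dict(np.load("top0.npz"))
for u in(275,276): print(u,a["color"][98:113,u].sum(1),c["color"][98:113,u].sum(1))
for u in(275,276): print(u,c["color"][90:100,u].sum(1))
E
```

```text
eef_pos: [623.4, -7.0, -6.9]
ft_force: [-16.9, 0.4, 15.4]
grasp_force: 41.1
275 [126 128 271 544 558 555 540 539 522 511 494 477 474 449 430] [632 628 629 632 611 505 301 292 317 327 347 349 351 361 366]
276 [142 142 205 372 415 431 406 405 366 352 339 333 347 406 427] [523 502 493 481 461 412 283 290 313 329 337 348 358 361 369]
275 [153 155 159 148 148 164 325 606 632 628]
276 [156 158 152 156 154 176 309 516 523 502]
```

The rod has moved about 11.3 mm and progress is stalling, so this is the hard end. A little firmer to make sure.

```bash
python3 -m inch '[[0,0.0005,0,0,0,0,0.15],[0,0.001,0,0,0,0,0.15],[0,0.0015,0,0,0,0,0.15],[0,0.0015,0,0,0,0,0.15]]'| grep -E "eef|ft_f|gra"
```

```text
eef_pos: [623.5, -7.0, -6.9]
ft_force: [-20.7, 0.7, 18.0]
grasp_force: 41.6
```

```bash
python3 -m inch '[[0,0.0005,0,0,0,0,0.15],[0,0.001,0,0,0,0,0.15],[0,0.0015,0,0,0,0,0.15],[0,0.0015,0,0,0,0,0.15]]'| grep -E "eef|ft_f|gra"
python3 - <<'E'
from rig import vision
c=vision.capture("top")
for u in(275,276): print(u,c["color"][93:100,u].sum(1))
E
```

```text
eef_pos: [623.5, -7.0, -6.9]
ft_force: [-25.8, 0.5, 21.8]
grasp_force: 42.0
275 [154 148 164 322 604 632 629]
276 [149 146 169 307 519 522 505]
```

At the hard end: TCP is fixed while force climbs to 26 N. Relax, release, rise and check.

```bash
python3 -m inch '[[0,-0.001,0,0,0,0,0.15],[0,-0.002,0,0,0,0,0.15],[0,-0.003,0,0,0,0,0.15],[0,-0.004,0,0,0,0,0.15],[0,-0.0045,0,0,0,0,0.15]]'| grep -E "eef|ft_f|gra"
python3 -m inch '[[0,0,0,0,0,0,0.28],[0,0,0,0,0,0,0.32],[0,0,0,0,0,0,0.4],[0,0,0,0,0,0,0.4],[0,0,0,0,0,0,0.4]]'| grep -E "eef|ft_f|gra"
```

```text
eef_pos: [623.5, -7.0, -6.8]
ft_force: [-9.9, 1.0, 10.1]
grasp_force: 40.2
eef_pos: [627.6, -7.5, -6.1]
ft_force: [0.9, 0.4, -0.5]
grasp_force: 0.0
```

```bash
python3 -m inch '[[0,-0.002,0,0,0,0,0.45],[0,-0.003,0,0,0,0,0.45],[0,-0.003,-0.01,0,0,0,0.45],[0,-0.003,-0.03,0,0,0,0.45],[0,-0.003,-0.06,0,0,0,0.45],[0,-0.003,-0.1,0,0,0,0.45],[0,-0.04,-0.14,0,0,0,0.45],[0,-0.09,-0.17,0,0,0,0.45],[0,-0.14,-0.19,0,0,0,0.45],[0,-0.19,-0.19,0,0,0,0.45],[0,-0.22,-0.19,0,0,0,0.45],[0,-0.22,-0.19,0,0,0,0.45],[0,-0.22,-0.19,0,0,0,0.45],[0,-0.22,-0.19,0,0,0,0.45]]'| grep -E "clock|eef|ft_f|gra"
python3 - <<'E'
from h import *
from rig import vision
c=vision.capture("top"); a=dict(np.load("top0.npz"))
for u in(275,276): print(u,c["color"][93:100,u].sum(1))
q,m=squeegee(c,(500,-80),(668,60)); print(len(q),cv2.minAreaRect(q[:,:2].astype(np.float32)),np.percentile(q[:,2],[5,50,98]))
s=vision.capture("side"); q,m=squeegee(s,(500,-80),(668,60)); print("side",len(q),cv2.minAreaRect(q[:,:2].astype(np.float32)),np.percentile(q[:,2],[5,50,98]))
d=np.abs(c["color"].astype(int)-a["color"]).sum(2)>120
k,l,st,ce=cv2.connectedComponentsWithStats(d.astype(np.uint8)); print([x.tolist() for x in st[1:] if x[4]>15])
E
```

```text
clock: 20.65
eef_pos: [408.5, 4.3, 184.8]
ft_force: [-0.0, 0.5, -0.3]
grasp_force: 0.0
275 [143 140 154 303 566 593 582]
276 [147 137 157 280 477 488 476]
791 ((639.4326171875, -8.016307830810547), (100.25482177734375, 60.1939697265625), 87.50025177001953) [ 5.2781755  10.10860141 22.51492388]
side 484 ((640.5260620117188, -8.621234893798828), (110.90098571777344, 56.58722686767578), 88.07787322998047) [ 6.67076207 11.28971004 24.33205795]
[[253, 145, 39, 4, 48], [252, 159, 41, 13, 394], [170, 192, 215, 228, 17223], [303, 216, 5, 14, 18], [322, 304, 12, 10, 22], [257, 368, 13, 6, 64], [260, 375, 9, 17, 131], [288, 384, 18, 16, 194], [234, 393, 29, 27, 494]]
```

The squeegee lies flat, the rod has stayed back, and no other object shows a shift. Handing in.

```bash
python3 -c "
from rig import sign_off; print(sign_off())"
```

```text
the job is handed in; nothing more can be done
None
```

The squeegee is flat in the wide (middle) bay and pushed in until its depth stop reached the hard end: the arm stalled as force rose to 26 N, and the rod moved about 11 mm of its 12. I released and handed in at about 21 s, and no other object on the bench appeared to have moved.

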